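Return a slide box through the gravity flap of the returns box

ROBOT

A 6-joint arm with a two-finger parallel gripper is mounted at the origin on the work surface. World frame = base frame: x ahead of the robot, y to its left, z up, the work surface at z = 0. Lengths are in mm, angles in degrees, forces in N, time in s.
With the tool pointing down it reaches from about 350 to 850 mm from the base axis. Payload 8.1 kg.
Tool frame: the origin (TCP) lies at the very end of the fingers, on their centre line; the grasp point (between the pads) lies 19 mm behind it; x points along the fingers, y is the direction in which the jaws open and shut, and the axes are right-handed (so a half turn about x gives the same grasp; the last joint's range is limited). The gripper opens to 85 mm and grips with 20 to 120 N. Pads are 22 mm wide; open, the fingers measure 114 mm over their backs; the gripper's body (76 mm by 85 mm) begins 54 mm behind the grasp point. The pads swing forward as they close: fully open they stand 13 mm farther back than shut.
Start: joints at [-4.893, 7.471, 85.268, -0, 87.261, -4.893], TCP at [600.004, 0.022, 231.292] pointing down, gripper open.
Joint ranges: [-169.43, 169.43], [-51.17, 129.36], [1.28, 143.12], [-76.62, 256.62], [0, 156.53], [-152.29, 152.29]. Speed limits (degrees/s): [136.94, 136.94, 159.86, 180, 180, 180].

INTERFACE

Orientations are given as [roll, pitch, yaw] about the fixed x, y, z axes, in that order (R = Rz(yaw) Ry(pitch) Rx(roll)).
In Python, from bench import sensors, snapshot, r gives the robot as it stands. The module is installed in compiled form; this text tells all that it offers.
- The arm moves only by the tool drive_tool, never from a script. Its argument "moves" is one flat list of numbers, 6 for each row, row after row: the shift along the tool's x, y, z in cm, then the turn, a rotation vector about the tool's x, y, z in degrees. In form: [tx, ty, tz, wx, wy, wz, tx, ty, tz, wx, wy, wz, ...]. A call has 1 to 20 rows; each row shifts and turns the commanded pose from where the row before left it, along the tool's axes as they then stand; what a row does not reach is not made up. A row lasts 1/12 s, in which the tool goes at most 41.7 mm and 7.16 degrees, less where a joint would pass 70% of its speed; a pose out of reach is approached as far as the arm can. A call with a gripper value outside its range is refused whole. "hand" is the finger opening in cm, from 0 to 8.54, set as the call begins (left out, the last holds). The fingers move at their own pace and stop on an object; "grip_force" is the grip in N (left out, the last holds). Time passes only in rows, so rows that do not move let the fingers close. It gives the time, the measured TCP pose, the force and the opening at its end, in the units of the state.
- sensors.sense(): the state, without advancing time (a new reading comes with each control period).
- snapshot(name): name is "scene" or "side" or "wrist"; returns a dict with "image" (384x512x3 uint8, red, green, blue), "z_map" (384x512 float32, mm along the optical axis (not along the pixel's ray), 0 where there is no reading), "camera_matrix" (3x3 intrinsics, pixels), "dist" ([k1, k2, p1, p2, k3] as OpenCV has them; the pictures are not rectified), "eye" and "orientation" of the camera in the world; the wrist camera has in their place "mount" (4x4, takes a point from camera to tool coordinates, whose origin is the TCP and whose axes are the tool frame's). Camera axes: x right, y down, z forward; pixel columns grow to the right and rows downward; lengths in mm; the calibration is good to about 2 mm. A picture is of the moment at which its call begins: read the wrist's pose just before it.
- r.hand_in(): hands the job in, once; it reports no verdict.
The state is a dict: "time": time; "joint_pos": joint angles; "qd": joint speeds; "joint_efforts": joint torques, N m; "tool_pos": TCP position; "tcp_rot": TCP orientation; "ft_force": force on the tool from outside, world axes, zero at the start; "wrist_torque": the same for the moment, N m; "finger_gap": finger opening in mm.
Only numpy, scipy, OpenCV 4.12 (cv2) and the standard library are available. Lean on these libraries where they do the work, as an engineer would, in place of code of your own. Each camera call takes 0.05 s, during which the arm holds its last target.

TASK

Return the blue slide box: with the fingertips, push it over the landing shelf to the mouth of the returns box and on through the red flap until it slides down inside. Only push it, never pick it up or stand it on end, and have the fingers back out before the flap comes down on them, so that the flap falls fully shut. Leave the white slide box where it stands and disturb nothing else on the bench.

Things in the scene. Friction and masses are not known exactly. Their poses are not given: they have to be found in the camera images.
- dropbox: Returns box, fixed: white sheet-metal box with clear roof and side windows (240 mm wide, 285 long, top 169 above the bench), a steel landing shelf before it. Origin on the bench below the outer face of the front wall (4 mm thick), at the mouth's middle; x = the way in, y across, z up. Smooth metal and boxes (friction 0.2 to 0.3).
- shelf_edge (a point): Middle of the landing shelf's open outer edge, on its top. The level shelf is 90 mm above the bench and 320 mm wide, from x = -230 mm to 0 in the returns box's frame, and runs on 30 mm past the front wall inside the mouth. Side rims at y = +-160 mm stand 6 mm proud.
- mouth (a point): Middle of the mouth's sill, on the shelf at x = 0 in the returns box's frame. Mouth: 84 mm wide (y = -42 to 42), z = 90 to 151 mm above the bench. On the shelf before it, 20 mm high flared guide plates run from (x, y) = (-33, +-67) to (0, +-43) mm.
- drop_edge (a point): Inner end of the shelf, 30 mm inside the mouth, on the middle line, 90 mm above the bench. Beyond it a 45 degree ramp falls to an inner floor 8 mm above the bench that ends at x = 281 mm. A box whose middle is pushed past this edge tips and slides down by itself: its rear end is then still just outside the mouth, so the fingers need not go in.
- inner_floor (a point): Middle of the dark inner floor of the returns box, 190 mm in from the front wall and 8 mm above the bench, where returned boxes come to rest; seen through the roof and windows.
- flap (a joint): Red gravity flap, 78 mm wide, 58 long, 60 g, closing the mouth; its hinge rod lies across the top of the mouth (x = 10, z = 152 mm in the returns box's frame); it swings inwards and up. 0 = shut, grows as it opens, stop at 1.35 rad. A box pushed against it opens it (under 1 N at its lower edge); damped, it takes 1 to 2 s to fall shut.
- blue_center (a point): Centre of the blue slide box (plastic, paper label on the lid), 88 mm long (its x axis), 42 wide (y), 34 high (z), 0.1 to 0.2 kg. Starts loose, flat on either side of the landing shelf, its centre 100 to 155 mm before the mouth, 65 to 85 mm off the middle line and 107 mm above the bench, its x axis within 0.2 rad of the way in.
- white_center (a point): Centre of the white slide box, same size, waiting loose in the same way on the other side of the landing shelf.
- dropper: A bystander: amber glass dropper bottle with black cap, 30 mm across, 75 mm tall, loose on the bench; origin at the centre of its underside.
- stain_jar: A bystander: purple stain jar with white cap, 56 mm across, 100 mm tall, loose on the bench; origin at the centre of its underside.
- petri: A bystander: flat clear petri dish, 92 mm across, 15 mm tall, loose on the bench; origin at the centre of its underside.
- timer: A bystander: white bench timer with three red buttons, 52 x 75 x 22 mm, loose on the bench; origin at the centre of its underside.
- forceps: A bystander: steel forceps, 115 mm long, lying flat, loose on the bench; origin at the centre of its underside.
Mind the look-alikes: they are no part of the job. What is meant by the part that bears blue_center is not pink or turquoise, and is the larger of those in its own colour.

How it is judged:
By the outcome, as a careful person would: the job done as asked, in the order asked, and still so for the second after the job is handed in, with the robot touching nothing.
It also fails if it takes over 51 s, if anything falls off the work surface, if the arm or the gripper's body presses on something with over 40 N, if the wrist force passes 120 N, or if a joint passes its speed limit or range.

## Working session

There is one attempt and no reset: what is moved stays moved. The work goes in short steps, Python scripts to look and compute and a tool call to move; the robot and the scene stay as the last step left them, time stands still between calls to the robot, and variables do not carry over. Pictures are saved under pics/ and viewed, and the job is handed in when it is done.

Besides the shell and the picture viewer there is one more tool, called as name(argument=value, ...) on one line, values as JSON. drive_tool: Moves the arm, as the interface text tells. Its arguments: {"type":"object","properties":{"moves":{"type":"array","items":{"type":"number"}},"hand":{"type":"number"},"grip_force":{"type":"number"}},"required":["moves"]}

```bash
mkdir -p pics
cat > h.py <<'E'
import numpy as np, cv2, pickle
from bench import sensors, snapshot, r
def snap(n,tag):
    s=snapshot(n); cv2.imwrite(f'pics/{tag}.png',cv2.cvtColor(s['image'],cv2.COLOR_RGB2BGR))
    pickle.dump({k:s[k] for k in s},open(f'pics/{tag}.pkl','wb')); return s
E
python3 - <<'E'
from h import *
print(sensors.sense())
for n in ['scene','side']:
    s=snap(n,n+'0'); print(n,s['eye'],s['orientation'],s['camera_matrix'],s['dist'])
E
```

```text
{'time': 0.0, 'joint_pos': array([-4.89144185e+00,  7.51538417e+00,  8.53296207e+01,  1.35228669e-03,
        8.72610712e+01, -4.89251741e+00]), 'qd': array([ 0.04844835, -0.04883027,  0.04209946, -0.05384052,  0.02491739,
        0.02844246]), 'joint_efforts': array([-1.90700346e-03, -5.69404185e+01, -5.00557995e+01, -2.19391650e-04,
        1.44415747e-02,  7.24149572e-05]), 'tool_pos': array([5.99451793e+02, 9.48299603e-02, 2.30238277e+02]), 'tcp_rot': array([-95.62200042,  89.89391534, 174.37900927]), 'ft_force': array([ 0.16380537, -0.50574177,  0.65888038]), 'wrist_torque': array([-0.04165392,  0.01323885, -0.03758944]), 'finger_gap': 85.22315536193982}
scene [1020.39855061 -488.0845294   704.53904494] [-128.39687988   -0.78481473   37.62690322] [[376.33233648   0.         257.7424038 ]
 [  0.         376.33233648 190.28531651]
 [  0.           0.           1.        ]] [0.0134348 0.        0.        0.        0.       ]
side [261.81810026 757.98224297 890.78000652] [-136.2807338    -0.32714607 -154.09669109] [[388.07233746   0.         253.46472858]
 [  0.         388.07233746 192.98416955]
 [  0.           0.           1.        ]] [-0.01488569  0.          0.          0.          0.        ]
```

View pics/scene0.png

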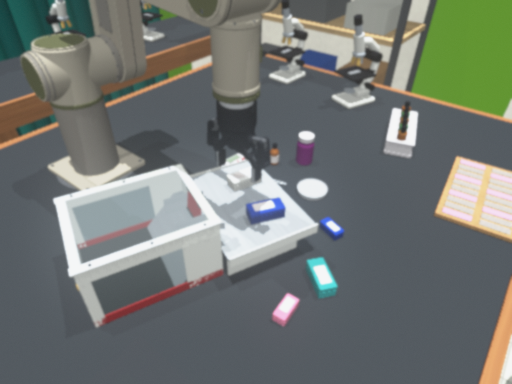

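View pics/side0.png

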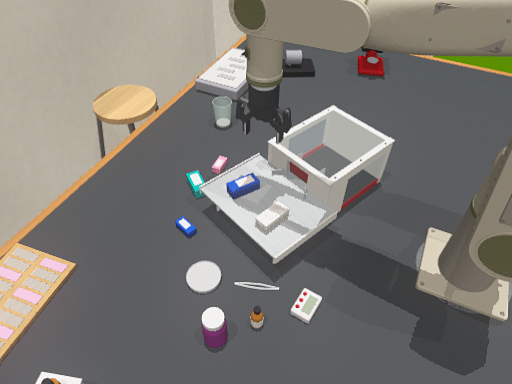

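Blue candidates are scene (265,210) / side (243,185), which is large and on the shelf, and scene (332,228) / side (186,226), which is small and on the bench. Pink is at (286,309) and turquoise at (322,276). I choose the large one on the shelf and check it in close crops.

Run:
```python
import cv2
a=cv2.imread('pics/side0.png')[90:270,180:400]; cv2.imwrite('pics/c1.png',cv2.resize(a,None,fx=3.6,fy=3.3,interpolation=cv2.INTER_CUBIC))
a=cv2.imread('pics/scene0.png')[140:320,50:350]; cv2.imwrite('pics/c2.png',cv2.resize(a,None,fx=2.6,fy=2.6,interpolation=cv2.INTER_CUBIC))
```

```text
(no output)
```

View pics/c1.png

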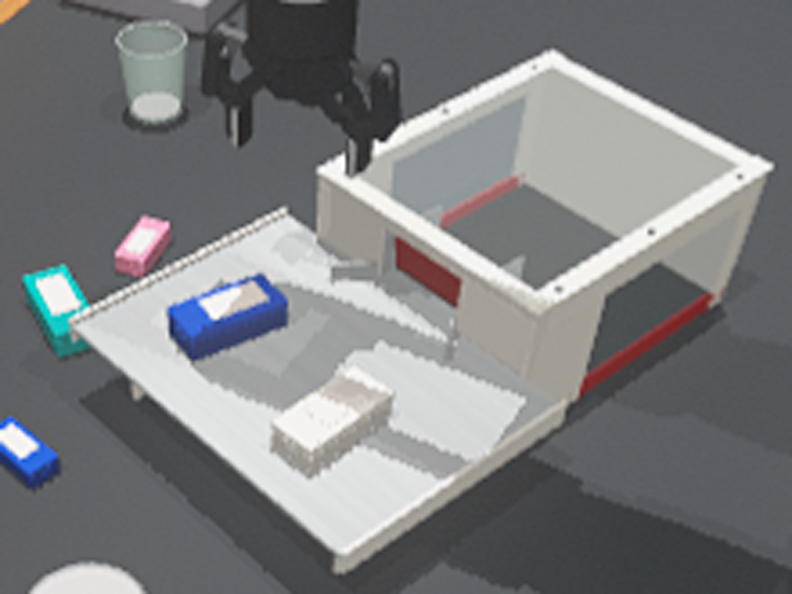

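View pics/c2.png

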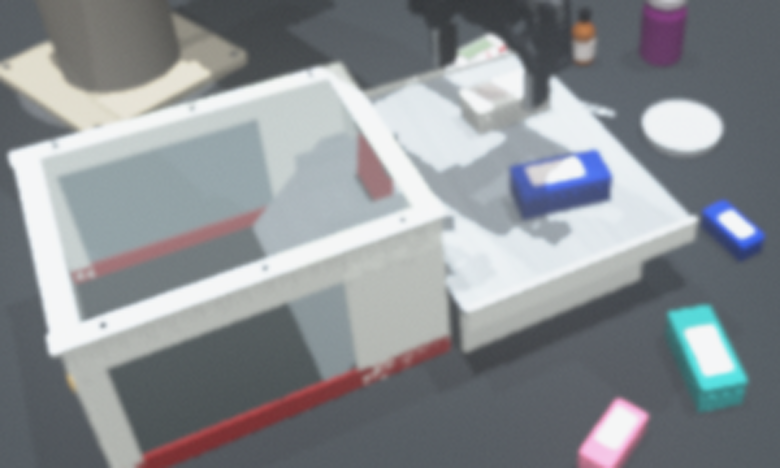

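```bash
cat >> h.py <<'E'
from scipy.spatial.transform import Rotation as Rn
def pose(s):
    if 'eye' in s: return Rn.from_euler('xyz',s['orientation'],degrees=True).as_matrix(), np.array(s['eye'])
def rays(s,px):
    p=cv2.undistortPoints(np.array(px,np.float64).reshape(-1,1,2),s['camera_matrix'],np.array(s['dist'])).reshape(-1,2)
    return np.c_[p,np.ones(len(p))]
def onplane(s,px,z,RT=None):
    R,t=RT or pose(s); d=rays(s,px)@R.T
    return t+d*((z-t[2])/d[:,2])[:,None]
def cloud(s,RT=None):
    R,t=RT or pose(s); v,u=np.mgrid[0:384,0:512]
    d=rays(s,np.c_[u.ravel(),v.ravel()])*s['z_map'].reshape(-1,1)
    return (d@R.T+t).reshape(384,512,3)
def load(tag): return pickle.load(open(f'pics/{tag}.pkl','rb'))
def frame():
    o,yaw=np.load('box.npy')[:2],np.load('box.npy')[2]; return o,yaw
def tobox(p):
    o,y=frame(); c,s=np.cos(y),np.sin(y); return (np.asarray(p)[...,:2]-o)@np.array([[c,-s],[s,c]])
def toworld(p):
    o,y=frame(); c,s=np.cos(y),np.sin(y); return np.asarray(p)@np.array([[c,s],[-s,c]])+o
def blueface(s,RT=None,roi=None):
    h=cv2.cvtColor(s['image'],cv2.COLOR_RGB2HSV); P=cloud(s,RT)
    m=(h[...,0]>108)&(h[...,0]<128)&(h[...,1]>110)
    return m,P
E
python3 - <<'E'
from h import *
s=load('side0')
c=np.array([[318,170],[553,50],[772,165],[543,308]])/[3.6,3.3]+[180,90]
W=onplane(s,c,169); print(W.round(1)); print([np.linalg.norm(W[i]-W[(i+1)%4]).round(1) for i in range(4)])
e=onplane(s,np.array([[72,325],[337,550]])/[3.6,3.3]+[180,90],96); print(e.round(1),np.linalg.norm(e[0]-e[1]))
for n in ['side0','scene0']:
    s=load(n); m,P=blueface(s)
    k,l,st,ce=cv2.connectedComponentsWithStats(m.astype(np.uint8))
    for i in range(1,k):
        if st[i,4]>40:
            q=P[l==i]; q=q[s['z_map'][l==i]>0]; print(n,ce[i].round(),st[i],q.mean(0).round(1),np.percentile(q,[2,98],axis=0).round(0).tolist())
E
```

```text
[[ 612.   -73.   169. ]
 [ 497.6 -341.9  169. ]
 [ 278.4 -246.5  169. ]
 [ 391.7   13.3  169. ]]
[np.float64(292.2), np.float64(239.1), np.float64(283.4), np.float64(236.7)]
[[734.9 123.9  96. ]
 [451.1 244.8  96. ]] 308.45205458280026
side0 [242. 187.] [227 173  33  26 360] [620.7  83.  114.5] [[588.0, 35.0, 94.0], [660.0, 114.0, 127.0]]
side0 [186. 228.] [175 216  22  22 190] [734.8 214.4  18.4] [[710.0, 189.0, 1.0], [772.0, 230.0, 27.0]]
scene0 [319.  59.] [302  51  34  19 401] [ -59.1 1530.7  -79.2] [[-173.0, 1428.0, -129.0], [8.0, 1608.0, -68.0]]
scene0 [268. 210.] [247 198  38  20 326] [638.5  58.7 118.8] [[596.0, 20.0, 106.0], [664.0, 101.0, 124.0]]
scene0 [331. 229.] [320 217  24  23 209] [745.5 197.6  16. ] [[708.0, 179.0, -3.0], [775.0, 247.0, 25.0]]
```

```bash
cat >> h.py <<'E'
def toolRT():
    st=sensors.sense(); return Rn.from_euler('xyz',st['tcp_rot'],degrees=True).as_matrix(), np.array(st['tool_pos'])
def wsnap(tag):
    R,t=toolRT(); s=snap('wrist',tag); M=np.array(s['mount'])
    s['RT']=(R@M[:3,:3],R@M[:3,3]+t); pickle.dump(s,open(f'pics/{tag}.pkl','wb')); return s
E
python3 - <<'E'
from h import *
W=np.array([[612,-73],[497.6,-341.9],[278.4,-246.5],[391.7,13.3]])
u=(W[1]-W[0]+W[2]-W[3])/2; v=(W[0]-W[3]+W[1]-W[2])/2
a=np.arctan2(u[1],u[0]); b=np.arctan2(v[1],v[0])-np.pi/2
print(np.degrees([a,b])); yaw=(a+b)/2
c=W.mean(0); d=np.array([np.cos(yaw),np.sin(yaw)]); o=c-d*285/2
np.save('box.npy',[o[0],o[1],yaw]); print(o, tobox([[734.9,123.9],[451.1,244.8],[628,72]]))
print(toolRT()[0].round(3))
s=wsnap('w0'); print(s['RT'], s['mount'])
E
```

```text
[-113.30053089 -112.46139259]
[500.33154176 -30.73766196] [[-233.6743444   155.98547646]
 [-234.71478382 -152.49169852]
 [-144.29348714   77.6765858 ]]
[[-0.002  1.    -0.   ]
 [ 0.    -0.    -1.   ]
 [-1.    -0.002 -0.   ]]
(array([[ 9.99998710e-01,  1.58012193e-05, -1.60631557e-03],
       [-4.83743200e-04, -9.50572890e-01, -3.10501122e-01],
       [-1.53182633e-03,  3.10501499e-01, -9.50571656e-01]]), array([599.73778751,  79.69164455, 372.81761139])) [[-1.47311658e-04 -3.10603629e-01  9.50539512e-01 -1.42475495e+02]
 [ 9.99999887e-01 -4.74921457e-04 -2.11128779e-07 -5.93411056e-04]
 [ 4.51497187e-04  9.50539405e-01  3.10603663e-01 -7.96686631e+01]
 [ 0.00000000e+00  0.00000000e+00  0.00000000e+00  1.00000000e+00]]
```

View pics/w0.png

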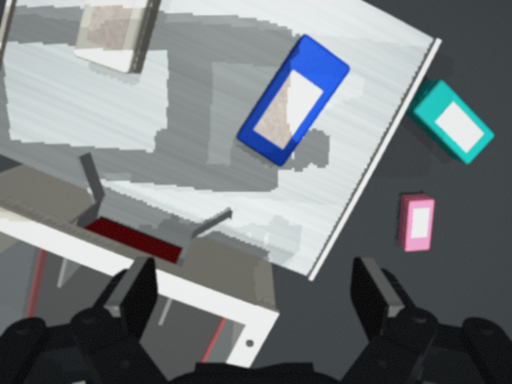

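Run:
```python
from h import *
s=load('w0'); RT=s['RT']
for n,px,z in [('rim',[[438,40],[311,278]],96),('guides',[[86,155],[231,210]],110),('roofcorner',[[278,314]],169)]:
    w=onplane(s,px,z,RT); print(n,w.round(1).tolist(),tobox(w).round(1).tolist())
h=cv2.cvtColor(s['image'],cv2.COLOR_RGB2HSV)
m=((h[...,0]>100)&(h[...,0]<130)&(h[...,1]>100)).astype(np.uint8)
P=cloud(s,RT)
c=max(cv2.findContours(m,0,2)[0],key=cv2.contourArea); mm=cv2.drawContours(m*0,[c],0,1,-1)>0
q=P[mm]; print(np.percentile(q[:,2],[5,50,95]))
# hull on top plane
hull=cv2.convexHull(c)[:,0].astype(float)
q=tobox(onplane(s,hull,124,RT)); r_=cv2.minAreaRect(q.astype(np.float32)); print(r_)
print(hull.tolist())
```

```text
rim [[742.3, 114.5, 96.0], [652.9, -94.0, 96.0]] [[-227.9, 166.5], [-1.1, 165.1]]
guides [[465.1, 26.2, 110.0], [580.6, -20.5, 110.0]] [[-38.8, -54.6], [-40.7, 69.9]]
roofcorner [[616.8, -78.1, 169.0]] [[-1.6, 125.8]]
[122.47041458 123.85933913 125.07074449]
((-138.24465942382812, 78.30154418945312), (41.32828140258789, 86.26517486572266), 79.48532104492188)
[[307.0, 35.0], [310.0, 37.0], [325.0, 48.0], [345.0, 63.0], [348.0, 66.0], [349.0, 68.0], [349.0, 69.0], [348.0, 71.0], [346.0, 74.0], [301.0, 139.0], [285.0, 161.0], [281.0, 165.0], [278.0, 165.0], [274.0, 163.0], [257.0, 152.0], [239.0, 140.0], [237.0, 138.0], [237.0, 134.0], [238.0, 132.0], [241.0, 127.0], [252.0, 110.0], [276.0, 73.0], [298.0, 40.0], [303.0, 35.0]]
```

Run:
```python
from h import *
b=np.load('box.npy'); o=toworld([-1,5.5]); np.save('box.npy',[o[0],o[1],np.radians(-112.9)])
print(o, tobox([[742.3,114.5],[652.9,-94],[465.1,26.2],[580.6,-20.5],[616.8,-78.1]]).round(1).tolist())
print('now',tobox(toolRT()[1]), 'blue was', toworld([-137.2,72.8]), tobox(toworld([-137,73])))
```

```text
[505.78759019 -31.95484541] [[-226.9, 160.9], [-0.1, 159.7], [-37.7, -60.1], [-39.7, 64.5], [-0.7, 120.2]]
now [-65.99156575  73.92553794] blue was [626.23769367  66.10356867] [-137.   73.]
```

drive_tool(moves=[0,0,0,-6.71,0,0,0,0,0,-6.71,0,0,0,0,0,-6.71,0,0,0,0,0,-6.71,0,0,0,0,0,-6.71,0,0,0,0,0,-6.71,0,0,0,0,0,-6.71,0,0,0,0,0,-6.71,0,0,0,0,0,-6.71,0,0,0,0,0,-6.71,0,0,0,0,0,0,0,0,0,0,0,0,0,0], hand=4)

```text
time: 1.15
tool_pos: [599.8, 0.0, 231.0]
tcp_rot: [-160.3, 90.0, 176.6]
ft_force: [-0.5, -0.8, -0.0]
finger_gap: 39.9
```

drive_tool(moves=[0,1.8,1.2,0,0,0,0,1.8,1.2,0,0,0,0,1.8,1.2,0,0,0,0,1.8,1.2,0,0,0,0,0,0,0,0,0,2,0,0,0,0,0,2,0,0,0,0,0,2,0,0,0,0,0,0,0,0,0,0,0,0,0,0,0,0,0])

```text
time: 1.98
tool_pos: [670.8, 47.4, 169.7]
tcp_rot: [-155.2, 89.8, -178.2]
ft_force: [0.2, -0.3, 0.6]
finger_gap: 40.0
```

Run:
```python
from h import *
print(tobox(toolRT()[1]),toolRT())
s=wsnap('w1')
```

```text
[-137.33403785  121.11386418] (array([[-3.74588165e-03,  3.91353541e-01,  9.20232783e-01],
       [-1.18195285e-04,  9.20239059e-01, -3.91356691e-01],
       [-9.99992977e-01, -1.57474302e-03, -3.40085046e-03]]), array([670.79587758,  47.4269607 , 169.74505484]))
```

View pics/w1.png

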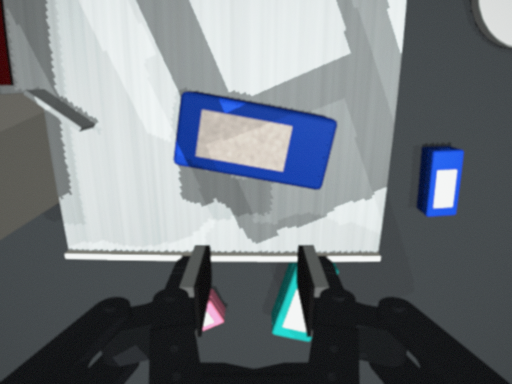

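The wrist view shows the blue box at (255,140), with the rim at row 256 and the fingers at (200,260) and (305,260). I'll check the rim before descending.

Run:
```python
from h import *
s=load('w1'); RT=s['RT']
print(tobox(onplane(s,[[66,254],[380,257]],96,RT)).round(1).tolist())
print('blue corners',tobox(onplane(s,[[182,92],[336,121],[321,188],[176,163]],124,RT)).round(1).tolist())
print('guide',tobox(onplane(s,[[95,125]],110,RT)).round(1))
```

```text
[[0.4, 158.1], [-228.1, 160.2]]
blue corners [[-99.0, 45.6], [-182.4, 61.2], [-176.2, 99.6], [-93.2, 84.5]]
guide [[-42.2  64. ]]
```

drive_tool(moves=[1.5,0,0,0,0,0,1.5,0,0,0,0,0,1.5,0,0,0,0,0,1.2,0,0,0,0,0,0.9,0,0,0,0,0,0,0,0,0,0,0,0,0,0,0,0,0])

```text
time: 2.62
tool_pos: [672.3, 47.6, 105.6]
tcp_rot: [-147.8, 90.0, -170.7]
ft_force: [-0.7, 0.1, 0.3]
finger_gap: 40.1
```

drive_tool(moves=[0,0,-0.6,0,0,0,0,0,-0.6,0,0,0,0,0,-0.6,0,0,0,0,0,-0.6,0,0,0,0,0,-0.6,0,0,0,0,0,-0.6,0,0,0,0,0,-0.6,0,0,0,0,0,-0.6,0,0,0,0,0,-0.6,0,0,0,0,0,-0.6,0,0,0,0,0,-0.6,0,0,0,0,0,0,0,0,0])

```text
time: 3.62
tool_pos: [610.3, 73.9, 105.1]
tcp_rot: [-169.3, 89.9, 167.8]
ft_force: [-0.2, -1.0, -0.5]
finger_gap: 39.6
```

Run:
```python
from h import *
print(tobox(toolRT()[1]))
s=wsnap('w2')
```

```text
[-138.20509119   55.06992347]
```

View pics/w2.png

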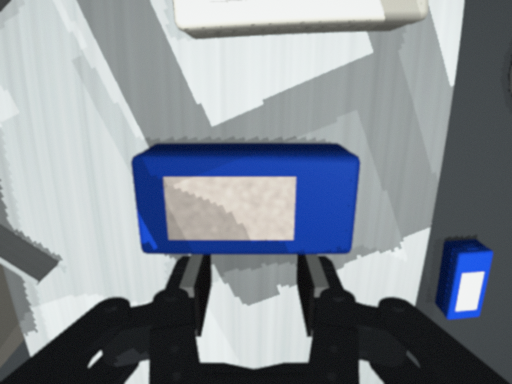

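The blue box is now square, with its face rows at 172–252 against the fingers, and the white box is clear at the top of the view.

Run:
```python
from h import *
s=load('w2'); RT=s['RT']
print('blue near corners',tobox(onplane(s,[[143,252],[351,252],[133,160],[359,160]],124,RT)).round(1).tolist())
print('white',tobox(onplane(s,[[190,37],[425,18]],107,RT)).round(1).tolist())
```

```text
blue near corners [[-92.8, 40.9], [-177.8, 40.9], [-93.0, 2.6], [-177.3, 2.7]]
white [[-113.6, -42.0], [-204.6, -50.3]]
```

drive_tool(moves=[0,0,-0.5,0,0,0,0,0,-0.5,0,0,0,0,0,-0.5,0,0,0,0,0,-0.4,0,0,0,0,0,-0.2,0,0,0,0,0,0,0,0,0,0,0,2,0,0,0,-2,0,1,0,0,0,-3,0,0,0,0,0,-3,0,0,0,0,0,0,0,0,0,0,0,0,0,0,0,0,0])

```text
time: 4.67
tool_pos: [621.7, 69.8, 188.4]
tcp_rot: [24.7, 89.7, 1.7]
ft_force: [-1.0, -1.2, -0.8]
finger_gap: 40.1
```

Run:
```python
from h import *
print(tobox(toolRT()[1]))
s=wsnap('w3')
```

```text
[-138.8386717    67.14203921]
```

View pics/w3.png

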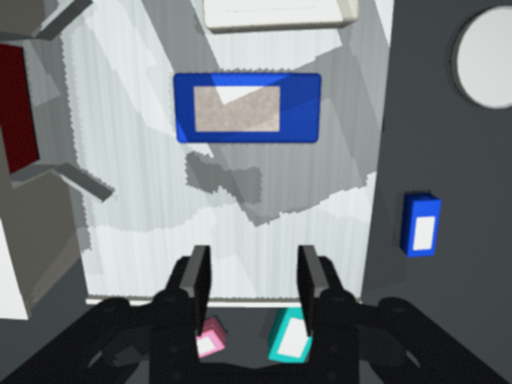

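Run:
```python
from h import *
s=load('w3'); RT=s['RT']
print('blue',tobox(onplane(s,[[176,74],[321,74],[319,142],[178,142]],124,RT)).round(1).tolist())
print('guides',tobox(onplane(s,[[91,2],[115,195]],110,RT)).round(1).tolist())
print('rim',tobox(onplane(s,[[87,300],[361,304]],96,RT)).round(1).tolist())
print('flap low corners',tobox(onplane(s,[[38,160]],95,RT)).round(1).tolist())
```

```text
blue [[-94.0, -17.6], [-177.9, -17.5], [-178.8, 22.3], [-92.7, 22.2]]
guides [[-41.4, -61.2], [-43.1, 61.0]]
rim [[0.4, 158.3], [-227.9, 161.5]]
flap low corners [[18.5, 39.0]]
```

drive_tool(moves=[0,0,0,6.923,0,0,0,0,0,6.923,0,0,0,0,0,6.923,0,0,0,0,0,6.923,0,0,0,0,0,6.923,0,0,0,0,0,6.923,0,0,0,0,0,6.923,0,0,0,0,0,6.923,0,0,0,0,0,6.923,0,0,0,0,0,6.923,0,0,0,0,0,6.923,0,0,0,0,0,6.923,0,0,0,0,0,6.923,0,0,0,-2.2,-2.4,0,0,0,0,-2.2,-2.4,0,0,0,0,-2.1,-2.2,0,0,0,0,0,0,0,0,0,0,0,0,0,0,0], hand=1)

```text
time: 6.22
tool_pos: [585.6, 160.9, 183.5]
tcp_rot: [-56.4, 89.8, -169.2]
ft_force: [1.0, -0.3, -0.5]
finger_gap: 9.9
```

Run:
```python
from h import *
print(tobox(toolRT()[1]),toolRT()[0].round(3), np.degrees(np.arctan2(*toolRT()[0][[1,0],1])))
s=wsnap('w4')
```

```text
[-208.73260941   -1.55330687] [[-0.003  0.922 -0.386]
 [-0.001 -0.386 -0.922]
 [-1.    -0.002  0.002]] -22.73479853342574
```

View pics/w4.png

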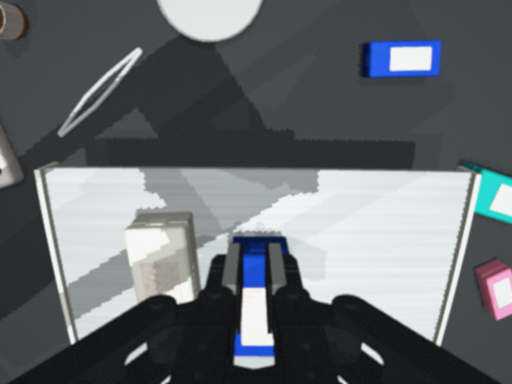

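drive_tool(moves=[1.5,0.3,0,0,0,0,1.5,0,0,0,0,0,1.5,0,0,0,0,0,1.5,0,0,0,0,0,1.0,0,0,0,0,0,0.7,0,0,0,0,0,0,0,0,0,0,0,0,0,0,0,0,0])

```text
time: 6.93
tool_pos: [589.8, 158.0, 108.1]
tcp_rot: [-49.9, 90.0, -162.8]
ft_force: [-0.7, -0.0, -0.1]
finger_gap: 10.0
```

Run:
```python
from h import *
print(toolRT()[1],tobox(toolRT()[1]))
```

```text
[589.84961889 157.9697217  108.1218876 ] [-207.66628804    3.53251622]
```

drive_tool(moves=[0,0,0.6,0,0,0,0,0,0.6,0,0,0,0,0,0.6,0,0,0,0,0,0.6,0,0,0,0,0,0.6,0,0,0,0,0,0.6,0,0,0,0,0,0.6,0,0,0,0,0,0.6,0,0,0,0,0,0.6,0,0,0,0,0,0.6,0,0,0,0,0,0.6,0,0,0,0,0,0.6,0,0,0,0,0,0.6,0,0,0,0,0,0.6,0,0,0,0,0,0.6,0,0,0,0,0,0.4,0,0,0,0,0,0,0,0,0])

```text
time: 8.35
tool_pos: [552.9, 71.0, 108.2]
tcp_rot: [-23.1, 90.0, -136.0]
ft_force: [0.0, -0.2, 0.9]
finger_gap: 9.8
```

Run:
```python
from h import *
print(toolRT()[1],tobox(toolRT()[1]))
s=snap('side','s5'); a=s['image'][100:260,180:380,::-1]; cv2.imwrite('pics/s5c.png',cv2.resize(a,None,fx=3.7,fy=3.7,interpolation=cv2.INTER_CUBIC))
wsnap('w5')
```

```text
[552.93234571  70.98462641 108.21015841] [-113.17149259    3.37284684]
```

View pics/s5c.png

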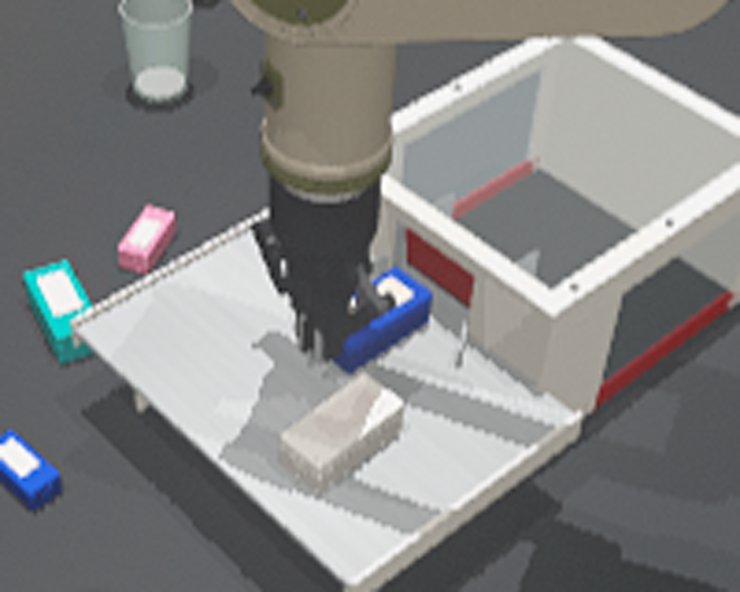

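View pics/w5.png

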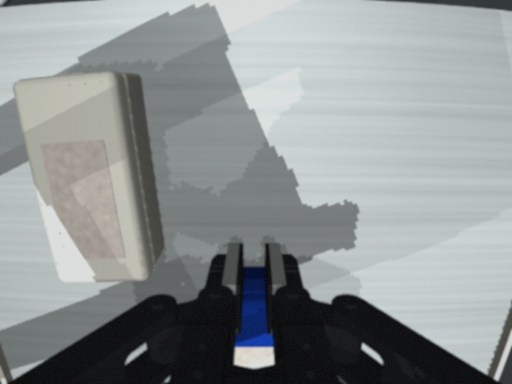

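Box is straight and centred. I continue into the mouth.

drive_tool(moves=[0,0,0.6,0,0,0,0,0,0.6,0,0,0,0,0,0.6,0,0,0,0,0,0.6,0,0,0,0,0,0.6,0,0,0,0,0,0.6,0,0,0,0,0,0.6,0,0,0,0,0,0.6,0,0,0,0,0,0.6,0,0,0,0,0,0.6,0,0,0,0,0,0.6,0,0,0,0,0,0,0,0,0])

```text
time: 9.45
tool_pos: [527.2, 9.9, 108.3]
tcp_rot: [-7.9, 90.0, -120.8]
ft_force: [-0.0, -0.1, -0.2]
finger_gap: 9.9
```

Run:
```python
from h import *
print(toolRT()[1],tobox(toolRT()[1]))
a=[]
for n,y,x in [('side',100,180),('scene',140,80)]:
    s=snap(n,n+'6'); a.append(cv2.resize(s['image'][y:y+160,x:x+200,::-1],(400,500*400//500),interpolation=cv2.INTER_CUBIC))
cv2.imwrite('pics/s6c.png',np.hstack(a))
```

```text
[527.16203955   9.90258176 108.25865798] [-46.87576119   3.4021034 ]
```

View pics/s6c.png

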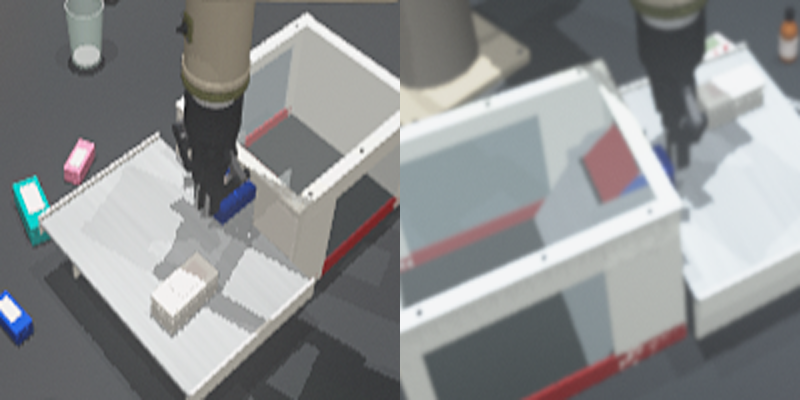

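drive_tool(moves=[0,0,0.6,0,0,0,0,0,0.6,0,0,0,0,0,0.6,0,0,0,0,0,0.6,0,0,0,0,0,0.4,0,0,0,0,0,0,0,0,0,0,0,0,0,0,0])

```text
time: 10.13
tool_pos: [516.6, -15.1, 108.3]
tcp_rot: [-87.9, 90.0, 159.1]
ft_force: [1.3, -0.1, -0.0]
finger_gap: 9.6
```

Run:
```python
from h import *
print(toolRT()[1],tobox(toolRT()[1]))
a=[]
for n,y,x in [('side',100,180),('scene',140,80)]:
    s=snap(n,n+'7'); a.append(cv2.resize(s['image'][y:y+160,x:x+200,::-1],(400,500*400//500),interpolation=cv2.INTER_CUBIC))
cv2.imwrite('pics/s7c.png',np.hstack(a))
```

```text
[516.57514867 -15.0650217  108.26983979] [-19.75635647   3.36510652]
```

View pics/s7c.png

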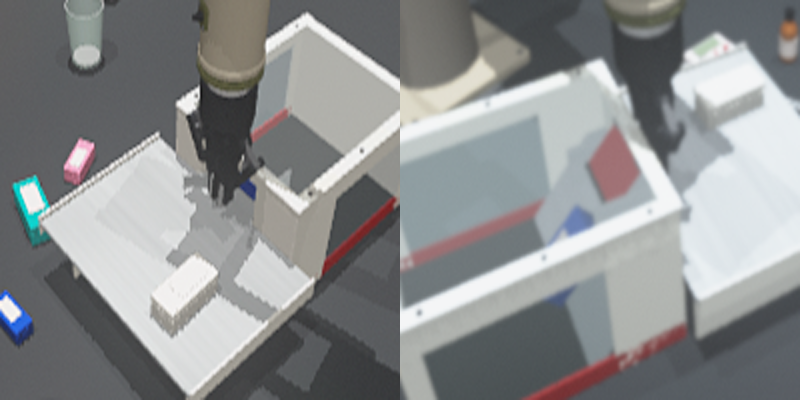

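It has tipped and is sliding down the ramp, so I retract now.

drive_tool(moves=[0,0,-2,0,0,0,0,0,-2,0,0,0,0,0,-2,0,0,0,0,0,-2,0,0,0,-1,0,-2,0,0,0,-3,0,-1,0,0,0,-3,0,0,0,0,0,-3,0,0,0,0,0,0,0,0,0,0,0,0,0,0,0,0,0,0,0,0,0,0,0,0,0,0,0,0,0,0,0,0,0,0,0,0,0,0,0,0,0,0,0,0,0,0,0,0,0,0,0,0,0,0,0,0,0,0,0,0,0,0,0,0,0,0,0,0,0,0,0,0,0,0,0,0,0])

```text
time: 11.9
tool_pos: [559.5, 86.6, 208.3]
tcp_rot: [115.6, 90.0, 2.7]
ft_force: [-1.1, 0.2, -0.5]
finger_gap: 9.9
```

drive_tool(moves=[0,0,0,0,0,0,0,0,0,0,0,0,0,0,0,0,0,0,0,0,0,0,0,0,0,0,0,0,0,0,0,0,0,0,0,0,0,0,0,0,0,0,0,0,0,0,0,0,0,0,0,0,0,0,0,0,0,0,0,0,0,0,0,0,0,0,0,0,0,0,0,0,0,0,0,0,0,0])

```text
time: 12.98
tool_pos: [559.5, 86.6, 208.3]
tcp_rot: [167.1, 90.0, 54.2]
ft_force: [-0.5, -0.2, 0.0]
finger_gap: 10.1
```

Run:
```python
from h import *
print(toolRT()[1],tobox(toolRT()[1]))
a=[]
for n,y,x in [('side',90,180),('scene',140,50)]:
    s=snap(n,n+'8'); a.append(cv2.resize(s['image'][y:y+200,x:x+230,::-1],(400,400),interpolation=cv2.INTER_CUBIC))
    m,P=blueface(s); k,l,st,ce=cv2.connectedComponentsWithStats(m.astype(np.uint8))
    for i in range(1,k):
        if st[i,4]>30: print(n,ce[i].round(),st[i,4],tobox(onplane(s,[ce[i]],40)).round(0))
cv2.imwrite('pics/s8c.png',np.hstack(a))
```

```text
[559.50199625  86.61704754 208.29512866] [-130.12825916    3.34176357]
side [186. 228.] 191 [[-324.   99.]]
scene [319.  59.] 401 [[-1000.  -858.]]
scene [331. 229.] 205 [[-287.  150.]]
```

View pics/s8c.png

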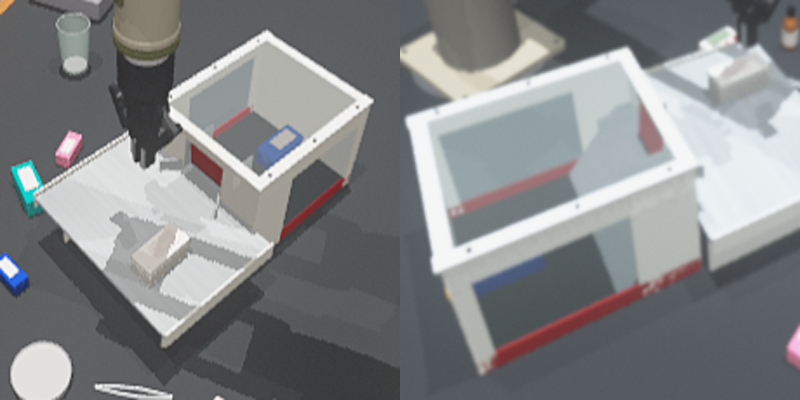

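The box lies on the inner floor and the flap looks shut. I'll compare the flap and the white box with the first pictures, then hand in.

Run:
```python
from h import *
for t in ['side0','side8','scene0','scene8']:
    s=load(t); hsv=cv2.cvtColor(s['image'],cv2.COLOR_RGB2HSV); m=(((hsv[...,0]<8)|(hsv[...,0]>172))&(hsv[...,1]>120)).astype(np.uint8)
    k,l,st,ce=cv2.connectedComponentsWithStats(m)
    print(t,[(ce[i].round(1).tolist(),int(st[i,4])) for i in range(1,k) if st[i,4]>40 and 180<ce[i][0]<330 and 140<ce[i][1]<240])
a,b=load('side0')['image'],load('side8')['image']
# white-box region shift
x,y=250,195; t=a[y:y+45,x:x+45]; r_=cv2.matchTemplate(b[y-6:y+51,x-6:x+51],t,cv2.TM_CCOEFF_NORMED); print(cv2.minMaxLoc(r_))
print(sensors.sense()['ft_force'],sensors.sense()['time'])
r.hand_in()
```

```text
side0 [([298.2, 171.8], 142)]
side8 [([298.1, 171.8], 137)]
scene0 []
scene8 []
(-0.17677627503871918, 0.41542524099349976, (4, 0), (6, 6))
[-0.31145523  0.67230652 -0.37763309] 13.0833
the job is handed in; nothing more can be done
```

I pushed the blue slide box through the red flap into the returns box and handed the job in at about 13 s. I slid it sideways to the middle line with two fingertips on its long side, then pushed it straight in from behind. I stopped with the TCP 20 mm before the front wall, and drew back once the box had tipped.

**Checks that passed:**
- The last pictures show the blue box lying flat on the inner floor.
- The flap's red patch in the side view is where it was at the start: (298.1, 171.8) against (298.2, 171.8), so it fell shut.
- The arm stands clear of everything, and the wrist force at the end was under 1 N.

**Checks that failed or disagreed:**
- **White box:** my template match on it was inconclusive (score 0.42) because the arm's shadow had changed. By eye it sits at the same side-view spot, about (272, 217) before and (273, 216) after. The fingers were never commanded near it.
- **Returns box position:** the side and wrist cameras disagreed by about 5 mm across the returns box. I went by the wrist camera, and the box went in straight.
- **Bystanders:** I did not measure the other bench objects afterwards. The moves stayed over the shelf.

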